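Build the collimation train on its stand

ROBOT

A 6-joint arm with a two-finger parallel gripper is mounted at the origin on the work surface. World frame = base frame: x ahead of the robot, y to its left, z up, the work surface at z = 0. Lengths are in mm, angles in rad, forces in N, time in s.
With the tool pointing down it reaches from about 275 to 725 mm from the base axis. Payload 5.6 kg.
Tool frame: the origin (TCP) lies between the finger pads; the fingertips stand 8 mm ahead of it and the grasp point (between the pads) lies 11 mm behind it; z points along the fingers, y is the line along which they close (so a half turn about z gives the same grasp; the last joint's range is limited). The gripper opens to 85 mm and grips with 20 to 120 N. Pads are 22 mm wide; open, the fingers measure 114 mm over their backs; the gripper's body (76 mm by 85 mm) begins 54 mm behind the grasp point. The pads swing forward as they close: fully open they stand 13 mm farther back than shut.
Start: joints at [-0.968, 0.255, 0.108, 0, -1.424, -0.285], TCP at [171.882, -522.446, 239.283] pointing down, gripper open.
Joint ranges: [-2.95, 2.95], [-1.21, 1.97], [-1.09, 1.5], [-2.87, 1.71], [-2.94, -0.07], [-3.05, 3.05]. Speed limits (rad/s): [2.57, 2.57, 3.14, 3.14, 3.14, 3.14].

INTERFACE

Orientations are given as [roll, pitch, yaw] about the fixed x, y, z axes, in that order (R = Rz(yaw) Ry(pitch) Rx(roll)).
In Python, from workcell import robot gives the robot as it stands.
- The arm moves only by the shell command python3 -m pendant 'ROWS' [FORCE]. ROWS is JSON, one flat list of numbers, 5 for each row, row after row: the shift along the world's x, y, z in mm, then the turn about the world's z in degrees, then the opening, from -1 (shut) to 1 (fully open). In form: [tx, ty, tz, yaw, grip, tx, ty, tz, yaw, grip, ...]. A call has 1 to 5 rows; each row shifts and turns the commanded pose from where the row before left it; what a row does not reach is not made up. A row lasts 1/8 s, in which the tool goes at most 62.5 mm and 10.7 degrees, less where a joint would pass 70% of its speed; a pose out of reach is approached as far as the arm can. A call with a gripper value outside its range is refused whole. The fingers move at their own pace and stop on an object; FORCE is the grip in N (left out, the last holds). Time passes only in rows, so rows that do not move let the fingers close. It gives the time, the measured TCP pose, the force, the opening and the grip force at its end, in the units of the state.
- robot.get_obs(): the state, without advancing time (a new reading comes with each control period).
- robot.snapshot(name): name is "scene" or "top" or "wrist"; returns the picture (400x640x3 uint8, blue, green, red); there is no depth.
- robot.camera_model(name): a dict with "fx", "fy", "cx", "cy" (pixels), "R" (3x3) and "t" (3): a world point X has camera coordinates R X + t. Camera axes: x right, y down, z forward; pixel columns grow to the right and rows downward; lengths in mm; the calibration is good to about 2 mm. A picture is of the moment at which its call begins: read the wrist's pose just before it. camera_model takes no time and is no camera call; for the wrist camera it gives the pose at the moment of the call.
- robot.job_done(): hands the job in; it is judged then, once.
The state is a dict: "time": time; "joints": joint angles; "qd": joint speeds; "joint_torque": joint torques, N m; "ee_pos": TCP position; "ee_rot": TCP orientation; "force": force on the tool from outside, world axes, zero at the start; "torque": the same for the moment, N m; "grip_width": finger opening in mm; "grip_force": force on a finger pad.
Only numpy, scipy, OpenCV 4.12 (cv2) and the standard library are available. Lean on these libraries where they do the work, as an engineer would, in place of code of your own. Each camera call takes 0.05 s, during which the arm holds its last target. There are 200 camera calls.

TASK

Build the collimation train upright on the stand, one piece at a time from the bottom up: the taller aluminium extension tube into the stand's collar, the shorter extension tube into that, the white nylon adapter into the shorter tube, and last the black sight tube, narrow end down, into the adapter. Seat every piece fully home and let go of it before fetching the next, without dropping or knocking any over, and leave the finished train standing straight and the other things on the shelf where they lie.

Things in the scene. Friction and masses are not known exactly. Their poses are not given: they have to be found in the camera images.
- stand: fixed stand: dark square steel foot 110 x 110 x 12 mm carrying a black upright round collar, 64 mm outside, bore 51 mm, open at the top, rim 40 mm above the shelf; a brass thumbscrew sticks out 16 mm from the collar's +x side, 26 mm up. Origin: centre of the underside, on the collar's axis; z up. The taller tube's nose goes in until its shoulder rests on the rim.
- long_tube: taller of two aluminium extension tubes, upright, 76 mm tall: body 58 mm outside (10-sided to the touch, 55 to 58 mm) from 12 to 76 mm up, bore 51 mm, open top, dark band near rim; below a nose 47 mm wide, 12 mm long, tapered 2 mm, on which it stands. 0.12-0.23 kg. Seated, its shoulder (12 mm up) lies on the stand's rim. Origin: centre of its underside; z up; yaw is of no account.
- short_tube: shorter aluminium extension tube, upright, 48 mm tall: body 58 mm outside from 12 to 48 mm up, bore 51 mm, open top, nose 47 mm wide and 12 mm long; otherwise like the taller one. 0.08-0.15 kg. Its nose fits the taller tube's top; seated, its shoulder lies on that rim. Origin: centre of its underside; z up; yaw is of no account.
- adapter: white nylon focuser adapter, a thick-walled ring, upright, 42 mm tall: body 58 mm outside (10-sided to the touch) from 12 to 42 mm up, bore 34.6 mm, 26 mm deep from the top; nose 47 mm wide, 12 mm long below. 0.055-0.11 kg. Its nose fits the shorter tube's top; seated, its shoulder lies on that rim. Origin: centre of its underside; z up; yaw is of no account.
- cheshire: matte black Cheshire sight tube, upright, 105 mm tall: body 38 mm in diameter from 20 to 105 mm up, below it a nose 31 mm in diameter, 20 mm long, tapered 2 mm, on which it stands. 0.085-0.165 kg. Its nose fits the adapter's bore; seated, its shoulder (20 mm above the origin) lies on the adapter's rim. Origin: centre of its underside; z up; yaw is of no account.
- diagonal: bystander, loose: silver star diagonal, a 44 x 44 mm block with an upright barrel 38 mm in diameter, top 68 mm above the shelf, and a level barrel 32 mm in diameter reaching 56 mm from the origin along its -x. Origin: centre of the block's underside. Leave it alone.
- eyepiece: bystander, loose: small black eyepiece standing upright, 44 mm in diameter at most, 62 mm tall, on a 32 mm silver barrel. Origin: centre of its underside. Leave it alone.
- dust_cap: bystander, loose: flat black rubber dust cap, disc 66 mm in diameter, 17 mm high. Origin: centre of its underside. Leave it alone.
- lock_ring: bystander, loose: flat steel locking ring, 60 mm outside, 44 mm inside, 10 mm high. Origin: centre of its underside. Leave it alone.

How it is judged:
By the outcome, as a careful person would: the job done as asked, in the order asked, and still so for the second after the job is handed in, with the robot touching nothing.
It also fails if it takes over 122 s, if anything falls off the work surface, if the arm or the gripper's body presses on something with over 40 N, if the wrist force passes 120 N, or if a joint passes its speed limit or range.

## Working session

There is one attempt and no reset: what is moved stays moved. The work goes in short steps, Python scripts to look and compute and a shell command to move; the robot and the scene stay as the last step left them, time stands still between calls to the robot, and variables do not carry over. Pictures are saved under pics/ and viewed, at most 14 in all, crops included, and the job is handed in when it is done.

```bash
mkdir -p pics; ls; python3 - <<'E'
from workcell import robot
import cv2
for n in ("scene","top"):
    cv2.imwrite(f"pics/{n}0.png",robot.snapshot(n))
    m=robot.camera_model(n);print(n,m)
print(robot.get_obs())
E
```

```text
pics
scene {'fx': 467.3136286015335, 'fy': 467.3136286015335, 'cx': 312.7719199970796, 'cy': 198.80433371914194, 'R': array([[-0.75582733,  0.65467175,  0.01139979],
       [ 0.5195649 ,  0.61025811, -0.59802789],
       [-0.39846878, -0.44608289, -0.80139421]]), 't': array([ 407.10637448, -237.88156132, 1353.7498904 ])}
top {'fx': 399.04454351055017, 'fy': 399.04454351055017, 'cx': 318.5148718197942, 'cy': 195.79624376191103, 'R': array([[-0.01934293, -0.99976013,  0.01027318],
       [-0.98739168,  0.01748699, -0.1573273 ],
       [ 0.15710991, -0.01318682, -0.98749308]]), 't': array([ -7.71730894, 547.58603904, 845.13117133])}
{'time': 0.1, 'joints': array([-9.68424503e-01,  2.55672803e-01,  1.07134008e-01, -3.80086305e-04,
       -1.42386022e+00, -2.84617306e-01]), 'qd': array([ 0.0003156 , -0.00200631,  0.00207893,  0.00108148, -0.00058137,
       -0.00045986]), 'joint_torque': array([-1.82168245e-03, -3.87600410e+01,  2.38475776e+01,  5.37785858e+00,
       -3.75396849e-03,  7.85892865e-06]), 'ee_pos': array([ 171.76202543, -522.05887283,  238.50057123]), 'ee_rot': array([ 3.13994889e+00, -8.92428941e-05, -2.82389401e+00]), 'force': array([ 0.10026539,  0.23147294, -0.32387322]), 'torque': array([0.02384454, 0.01730838, 0.0250742 ]), 'grip_force': 0.0, 'grip_width': 85.48199147802283}
```

View pics/scene0.png

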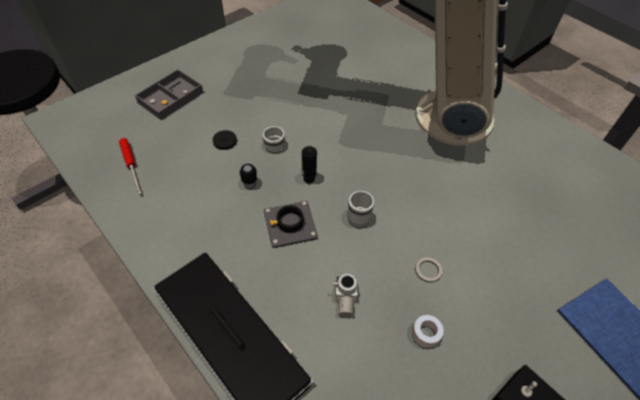

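View pics/top0.png

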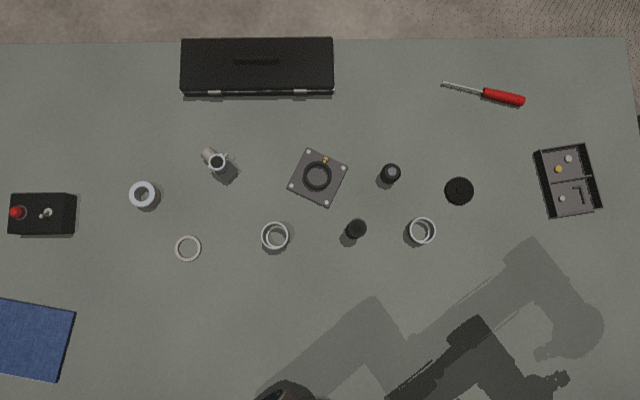

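The scene view shows the stand collar at (290,217), long tube at (361,205), short tube at (274,137), adapter at (428,330) and cheshire at (309,160). In the top view they are at (317,176), (275,236), (422,231), (142,194) and (356,229). I'll enlarge these next.

```bash
python3 - <<'E'
import cv2,numpy as np
C={"scene":[(290,217),(361,208),(274,138),(428,331),(309,163)],"top":[(317,178),(275,236),(422,231),(142,194),(356,229)]}
for n in C:
    im=cv2.imread(f"pics/{n}0.png");t=[]
    for u,v in C[n]:
        c=cv2.resize(im[v-25:v+25,u-25:u+25],(260,260),interpolation=cv2.INTER_CUBIC)[:,:]
        c=cv2.convertScaleAbs(c,alpha=1.5,beta=20)
        for k in range(0,50,5):
            p=int(k*5.2)
            L=10 if k%10 else 260
            cv2.line(c,(p,0),(p,L),(0,255,255) if k%10==0 else (0,255,0),1);cv2.line(c,(0,p),(L,p),(0,255,255) if k%10==0 else (0,255,0),1)
        cv2.putText(c,f"{u-25},{v-25}",(150,255),0,.45,(0,0,255),1)
        t.append(c)
    t.append(t[0]*0)
    cv2.imwrite(f"pics/{n}z.png",np.vstack([np.hstack(t[:3]),np.hstack(t[3:])]))
E
```

```text
(no output)
```

View pics/scenez.png

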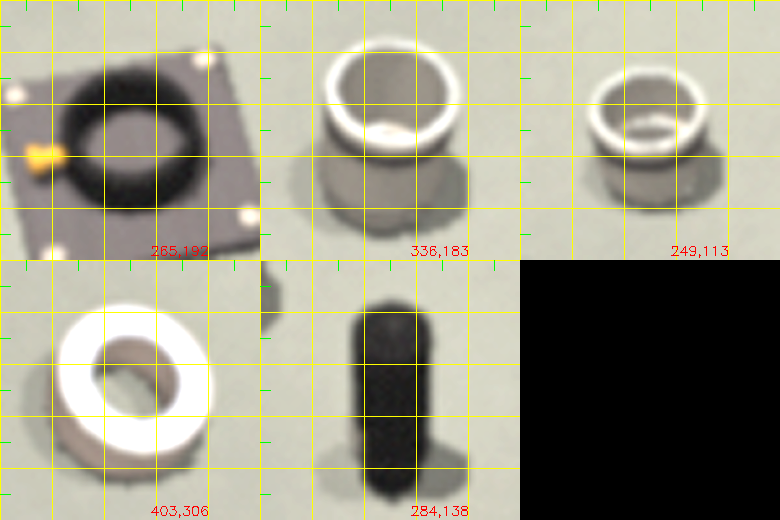

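View pics/topz.png

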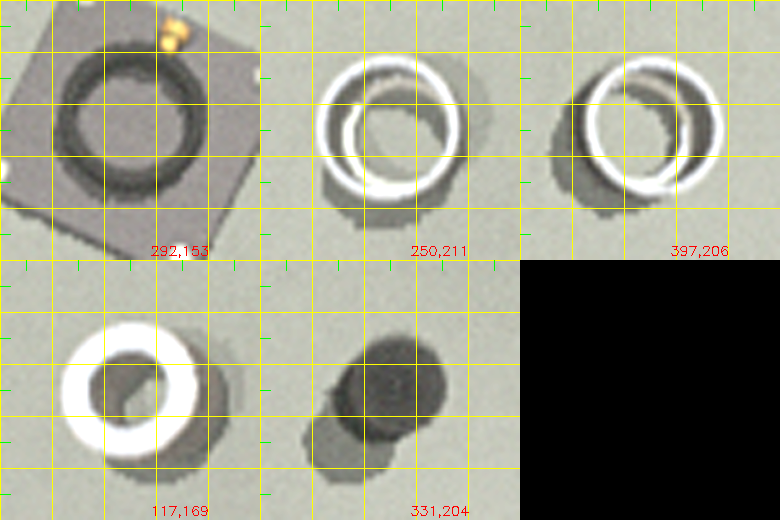

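The crops show each part's rim clearly. I took the rim centres from the ellipse extents and will triangulate them from the two views.

```bash
cat > h.py <<'E'
import numpy as np,cv2
from workcell import robot
def P(m): return np.c_[m["R"],m["t"]]
def K(m): return np.array([[m["fx"],0,m["cx"]],[0,m["fy"],m["cy"]],[0,0,1]])
def tri(m1,p1,m2,p2):
    X=cv2.triangulatePoints(K(m1)@P(m1),K(m2)@P(m2),np.array(p1,float),np.array(p2,float)).ravel();return X[:3]/X[3]
def proj(m,X):
    x=K(m)@(m["R"]@np.array(X,float)+m["t"]);return x[:2]/x[2]
def ray(m,p,z):
    d=m["R"].T@np.linalg.inv(K(m))@[p[0],p[1],1];c=-m["R"].T@m["t"];return c+d*(z-c[2])/d[2]
E
python3 - <<'E'
from h import *
np.set_printoptions(precision=1,suppress=True)
s,t=robot.camera_model("scene"),robot.camera_model("top")
D=dict(stand=((290.4,215.8),(317.2,175.5),40),long=((361.5,201.5),(274.8,235.5),76),short=((273.4,134.3),(422.7,230.3),48),adapter=((429.1,329),(141.9,194),42),ches=((309.4,152.2),(357.6,227.7),105))
for k,(a,b,z) in D.items():
    X=tri(s,a,t,b);print(k,X,"err",proj(s,X)-a,proj(t,X)-b,"at z:",ray(s,a,z)[:2],ray(t,b,z)[:2])
for k,b,z in (("diag",(216,161),68),("eye",(391,173),62),("cap",(459,191),17),("ring",(188,248),10)): print(k,ray(t,b,z)[:2])
w=robot.camera_model("wrist");print(w["fx"],w["cx"],w["cy"],w["R"],-w["R"].T@w["t"])
E
```

```text
stand [594.9 -15.8  36.4] err [-0. -0.] [-0.  0.] at z: [596.4 -13.8] [594.2 -15.8]
long [458.8  77.7  69.8] err [-0.3 -0. ] [-0.3  0.3] at z: [462.   81.1] [459.1  76.4]
short [ 465.9 -245.2   43.7] err [-0.2 -0. ] [-0.2  0.2] at z: [ 468.1 -241.4] [ 466.  -244.5]
adapter [558.9 376.7  37.6] err [-0.2  0. ] [-0.2  0.2] at z: [560.5 377.5] [558.6 374.3]
ches [469.5 -95.2 101.4] err [-0.3 -0.1] [-0.4  0.4] at z: [471.2 -92. ] [470.  -95.7]
diag [624.5 205.3]
eye [ 592.4 -178.3]
cap [ 557.  -342.4]
ring [438.6 278.5]
290.64863186758436 316.96339730572396 201.11256312802604 [[-0.3  1.   0. ]
 [ 0.9  0.3  0.3]
 [ 0.3  0.1 -1. ]] [ 101.8 -545.6  373.9]
```

```bash
python3 -m pendant '[35,42,-8,-1.5,1,35,42,-8,-1.5,1,35,42,-8,-1.5,1,35,42,-8,-1.5,1,35,42,-8,-1.5,1]'
python3 -m pendant '[35,42,-8,-1.5,1,35,42,-8,-1.5,1,35,42,-8,-1.5,1,35,42,-8,-1.5,1,35,42,-8,-1.5,1]'
python3 -m pendant '[35,42,-19,-1.5,1,35,42,-19,-1.7,1,0,0,0,0,1,0,0,0,0,1]'
python3 - <<'E'
from h import *
o=robot.get_obs();print(o["ee_pos"],o["ee_rot"],o["joints"])
m=robot.camera_model("wrist");cv2.imwrite("pics/w1.png",robot.snapshot("wrist"));np.save("w1.npy",m,allow_pickle=True)
print(-m["R"].T@m["t"],proj(m,[594.2,-15.8,40]))
E
```

```text
time: 0.72
ee_pos: [347.6, -310.8, 198.8]
ee_rot: [3.141, -0.0, -2.956]
force: [1.3, -0.3, 0.1]
grip_width: 85.3
grip_force: 0.0
time: 1.35
ee_pos: [522.6, -100.8, 158.7]
ee_rot: [3.142, -0.001, -3.086]
force: [0.1, -0.0, 0.7]
grip_width: 85.1
grip_force: 0.0
time: 1.85
ee_pos: [591.5, -18.5, 120.8]
ee_rot: [-3.141, -0.001, -3.141]
force: [-0.1, 0.5, 0.4]
grip_width: 85.5
grip_force: 0.0
[591.54241876 -18.50408415 120.83779416] [-3.14118445e+00 -1.19329186e-03 -3.14086533e+00] [ 2.32744063e-01  3.97325352e-01  4.52091049e-03  1.32943734e-04
 -1.17924707e+00 -1.80286363e+00]
[517.93685189 -18.86064737 256.34532771] [321.27257361 214.92720608]
```

View pics/w1.png

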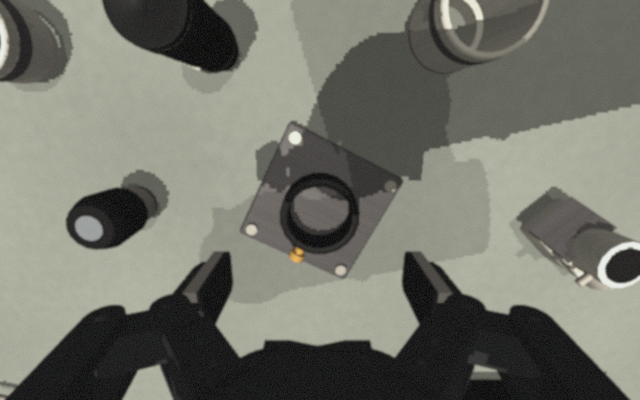

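The wrist view has the collar at about (320,213), close to the prediction of (321,215). I'll refine it with a circle-fit helper, then move over the long tube and do the same there.

```bash
cat >> h.py <<'E'
from scipy.ndimage import map_coordinates
A=np.linspace(0,2*np.pi,120,endpoint=False)
def circ(m,x,y,z,r):
    X=np.c_[x+r*np.cos(A),y+r*np.sin(A),0*A+z]@m["R"].T+m["t"]
    return np.c_[m["fx"]*X[:,0]/X[:,2]+m["cx"],m["fy"]*X[:,1]/X[:,2]+m["cy"]]
def fit(im,m,guess,z,rings,span=10,tag=None):
    # rings: list of (radius, sign); sign +1 = brighter outside
    g=cv2.GaussianBlur(cv2.cvtColor(im,cv2.COLOR_BGR2GRAY),(0,0),.8).astype(float)
    smp=lambda p:map_coordinates(g,[p[:,1],p[:,0]],order=1,mode="nearest")
    def sc(x,y):
        return sum(np.clip(s*(smp(circ(m,x,y,z,r+1.2))-smp(circ(m,x,y,z,r-1.2))),-10,25).mean() for r,s in rings)
    c=np.array(guess,float)[:2]
    for sp,st in ((span,1),(1.2,.2)):
        c=max(((sc(x,y),x,y) for x in np.arange(c[0]-sp,c[0]+sp+.01,st) for y in np.arange(c[1]-sp,c[1]+sp+.01,st)));s,c=c[0],np.array(c[1:])
    if tag:
        k=4;u,v=proj(m,[*c,z]).astype(int);u0,v0=max(u-75,0),max(v-60,0)
        cr=cv2.resize(im[v0:v0+120,u0:u0+150],None,fx=k,fy=k,interpolation=cv2.INTER_CUBIC)
        for r,_ in rings: cv2.polylines(cr,[np.int32((circ(m,*c,z,r)-[u0,v0]+.5)*k)],True,(0,255,0),1)
        cv2.imwrite(f"pics/{tag}.png",cr)
    return c,s
def look(tag,guess,z,rings,span=10):
    o=robot.get_obs();m=robot.camera_model("wrist");im=robot.snapshot("wrist");cv2.imwrite(f"pics/{tag}.png",im)
    c,s=fit(im,m,guess,z,rings,span,tag+"f");e=o["ee_pos"]
    print(tag,"tcp",e.round(1),"yaw",np.degrees(o["ee_rot"][2]).round(2),"obj",c.round(1),"score",round(s,1),"obj-tcp",(c-e[:2]).round(1))
E
python3 -m pendant '[-34,24,9,0,1,-34,24,9,0,1,-34,24,9,0,1,-32,23,8,0,1,0,0,0,0,1]'
python3 -m pendant '[0,0,0,0,1]'
python3 - <<'E'
from h import *
m=np.load("w1.npy",allow_pickle=True).item()
print(fit(cv2.imread("pics/w1.png"),m,(594,-16),40,[(32,1),(25.5,-1)],10,"w1f"))
look("w2",(459,77),76,[(29,-1),(25.5,1)])
a,b=cv2.imread("pics/w1f.png"),cv2.imread("pics/w2f.png")
cv2.imwrite("pics/c1.png",cv2.resize(np.hstack([a,b]),None,fx=.66,fy=.66))
E
```

```text
time: 2.52
ee_pos: [456.7, 76.7, 158.2]
ee_rot: [3.14, 0.003, -3.14]
force: [1.2, 0.0, 0.2]
grip_width: 85.7
grip_force: 0.0
time: 2.65
ee_pos: [458.0, 75.9, 157.0]
ee_rot: [3.141, 0.001, 3.141]
force: [0.4, 0.3, -0.1]
grip_width: 85.2
grip_force: 0.0
(array([594.8, -18. ]), np.float64(24.00190473248943))
w2 tcp [458.   75.9 157. ] yaw 179.98 obj [460.  76.] score 36.8 obj-tcp [2.  0.1]
```

View pics/c1.png

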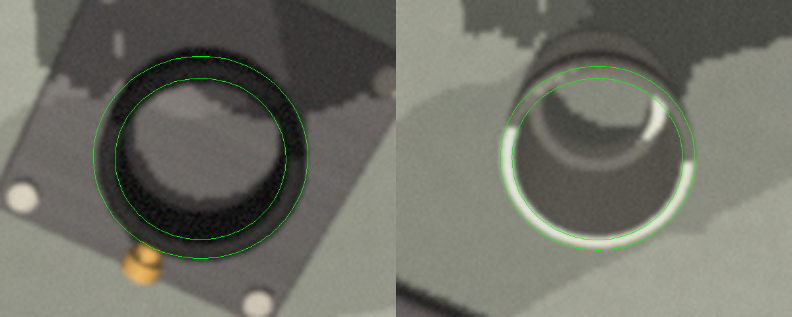

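Both fits look right: the collar is at (594.8,-18.0) and the long tube at (460,76). Next I'll descend and grasp the tube.

```bash
python3 -m pendant '[2,0,-40,0,1,0,0,-40,0,1,0,0,-28,0,1,0,0,-10,0,1,0,0,0,0,1]' | tail -5
python3 -m pendant '[0,0,0,0,-1,0,0,0,0,-1,0,0,0,0,-1,0,0,0,0,-1,0,0,0,0,-1]' 50
python3 -m pendant '[0,0,0,0,-1,0,0,0,0,-1,0,0,5,0,-1,0,0,30,0,-1,0,0,30,0,-1]' 
python3 -m pendant '[0,0,0,0,-1]' 
python3 - <<'E'
from h import *
o=robot.get_obs()["ee_pos"]; look("w3",o[:2],o[2]+37,[(29,-1),(25.5,1)],6)
E
```

```text
ee_pos: [460.2, 76.0, 38.1]
ee_rot: [-3.141, -0.001, 3.141]
force: [0.6, 0.9, 1.0]
grip_width: 85.2
grip_force: 0.0
time: 3.95
ee_pos: [461.1, 76.9, 39.8]
ee_rot: [3.141, 0.003, -3.141]
force: [0.3, -1.4, 6.9]
grip_width: 57.0
grip_force: 53.6
time: 4.58
ee_pos: [459.3, 76.4, 103.9]
ee_rot: [-3.141, -0.001, -3.142]
force: [0.4, 0.8, -1.6]
grip_width: 57.1
grip_force: 53.6
time: 4.7
ee_pos: [461.2, 77.3, 105.6]
ee_rot: [3.139, 0.004, -3.141]
force: [-0.5, 0.2, -1.7]
grip_width: 57.1
grip_force: 53.6
w3 tcp [461.2  77.3 105.6] yaw -179.98 obj [459.6  77.3] score 30.8 obj-tcp [-1.6  0. ]
```

View pics/w3.png

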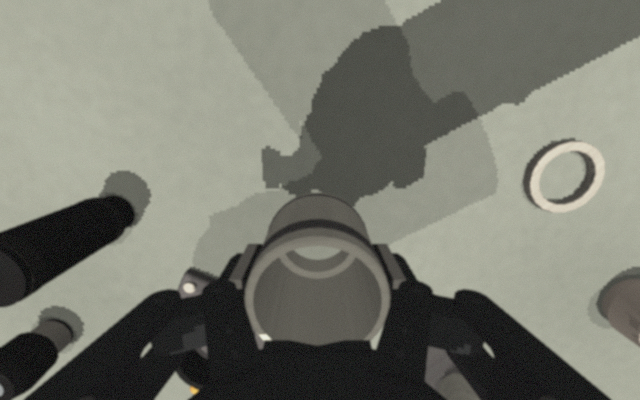

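The tube is held centred in y (rim at (318,290) px). I'll carry it over the collar and check the alignment.

```bash
python3 -m pendant '[30,-21,0,0,-1,35,-25,0,0,-1,35,-25,0,0,-1,25,-17,0,0,-1,10.3,-6.5,0,0,-1]' | head -2
python3 -m pendant '[0,0,-10,0,-1,0,0,-8,0,-1,0,0,0,0,-1]'
python3 - <<'E'
from h import *
o=robot.get_obs();im=robot.snapshot("wrist");cv2.imwrite("pics/w4.png",cv2.resize(im[130:330,200:440],None,fx=3,fy=3,interpolation=cv2.INTER_CUBIC))
E
```

```text
time: 5.38
ee_pos: [595.2, -18.9, 101.4]
time: 5.75
ee_pos: [593.8, -17.4, 84.2]
ee_rot: [-3.141, -0.002, -3.141]
force: [0.2, -0.3, -0.7]
grip_width: 56.4
grip_force: 53.7
```

View pics/w4.png

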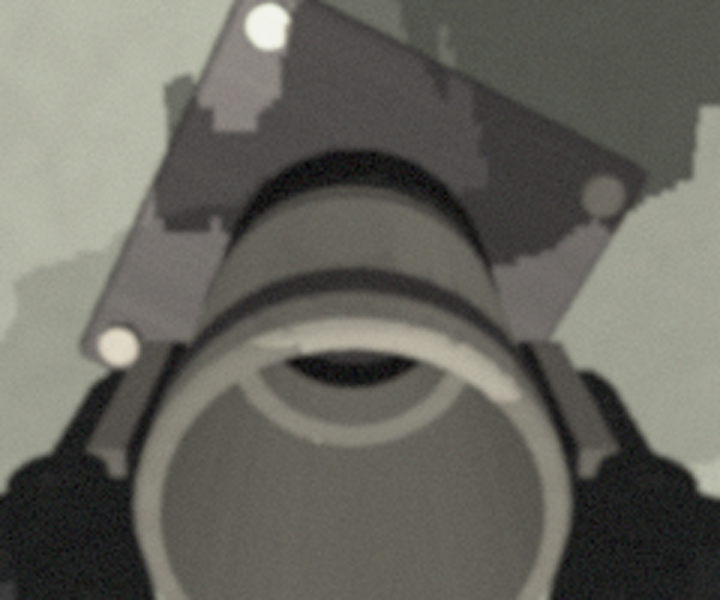

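The tube is centred over the collar, so I'll lower it in small steps and watch the force.

```bash
python3 -m pendant '[0,0,-3,0,-1,0,0,-3,0,-1,0,0,-2,0,-1,0,0,0,0,-1]' |head -4
python3 -m pendant '[0,0,-2,0,-1,0,0,-2,0,-1,0,0,0,0,-1]'|head -4
```

```text
time: 6.3
ee_pos: [595.2, -17.9, 77.6]
ee_rot: [3.142, 0.0, -3.141]
force: [-2.5, 0.8, 2.0]
time: 6.68
ee_pos: [596.8, -18.1, 76.6]
ee_rot: [-3.141, 0.005, -3.14]
force: [-3.8, 0.4, 15.8]
```

Contact came with Fx at -3.8 N, so the tube is too far toward +x. I'll back up, shift -x and retry.

```bash
python3 -m pendant '[0,0,3,0,-1,-1.2,0,0,0,-1,0,0,-3,0,-1,0,0,0,0,-1,0,0,0,0,-1]' |head -4

```

```text
time: 7.3
ee_pos: [596.4, -18.0, 76.6]
ee_rot: [-3.141, 0.006, -3.14]
force: [-1.4, 0.9, 15.7]
```

```bash
python3 - <<'E'
from h import *
o=robot.get_obs();print(o["force"],o["torque"],o["ee_pos"],o["ee_rot"])
im=robot.snapshot("wrist");cv2.imwrite("pics/w5.png",cv2.resize(im[130:330,200:440],None,fx=3,fy=3,interpolation=cv2.INTER_CUBIC))
E
```

```text
[-1.35042827  0.94064001 15.66984775] [ 0.29664949  0.68087692 -0.04254137] [596.43504393 -18.04078551  76.62124605] [-3.14091101  0.00643454 -3.14016896]
```

View pics/w5.png

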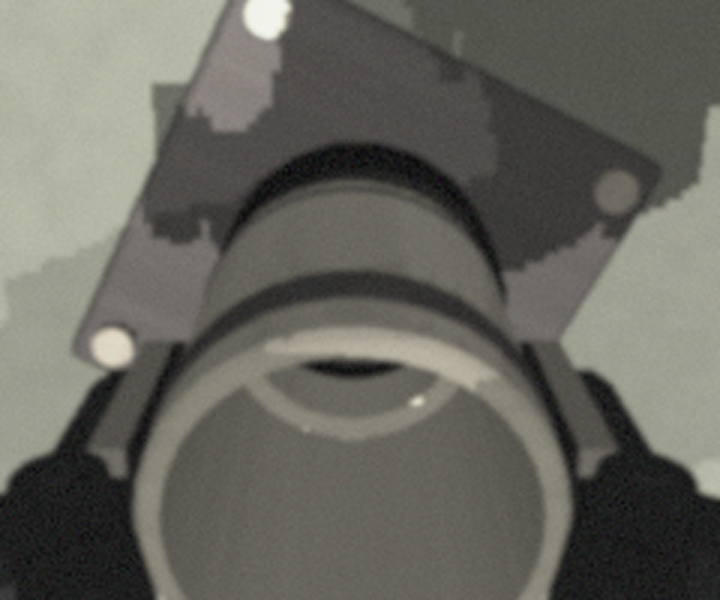

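```bash
python3 - <<'E'
from h import *
from scipy.optimize import brentq
m=robot.camera_model("wrist");o=robot.get_obs()["ee_pos"];print(o)
f=lambda z,v:brentq(lambda x:proj(m,[x,-18,z])[1]-v,450,700)
b=o[2]-38.3
print("collar centre x",f(40,177.7)+32,"tube x via shoulder",f(b+12,130+180/3)+29,f(b+12,130+188/3)+29,"via top rim",f(b+76,130+298/3)+29,"band",)
g=lambda z,y:proj(m,[o[0],y,z]);print(g(b+76,o[1]-29),g(b+76,o[1]+29),"obs",200+133/3,200+572/3)
g=lambda z,y:proj(m,[595-20,y,z]);print(g(40,-18-25),g(40,-18+25))
E
```

```text
[596.42382211 -18.07836957  76.62414305]
collar centre x 591.939688014723 tube x via shoulder 593.8517538005129 595.4387483980441 via top rim 591.450982716794 band
[244.83757596 308.8593593 ] [391.53117421 309.10956759] obs 244.33333333333334 390.66666666666663
[277.65175261 201.51928218] [358.55408245 201.61034199]
```

```bash
python3 -m pendant '[0,0,4,0,-1,0,0,4,0,-1,0,0,0,0,-1,0,0,0,0,-1]' |head -4
python3 - <<'E'
from h import *
o=robot.get_obs();print(o["torque"],o["ee_pos"],o["ee_rot"])
m=robot.camera_model("wrist");np.save("w6.npy",m,allow_pickle=True)
im=robot.snapshot("wrist");cv2.imwrite("pics/w6r.png",im)
c=cv2.convertScaleAbs(cv2.resize(im[150:250,250:380],None,fx=6,fy=6,interpolation=cv2.INTER_CUBIC),alpha=1.8)
for k in range(0,100,10): cv2.putText(c,f"{150+k}",(0,k*6+4),0,.4,(0,255,255));cv2.line(c,(30,k*6),(45,k*6),(0,255,255))
cv2.imwrite("pics/w6.png",c)
E
```

```text
time: 7.85
ee_pos: [593.1, -18.1, 80.5]
ee_rot: [-3.141, -0.002, 3.141]
force: [-0.1, 0.1, -1.6]
[-0.02415143  0.01318145 -0.00505723] [593.13984037 -18.07670652  80.46339997] [-3.14141335e+00 -2.18109936e-03  3.14148241e+00]
```

View pics/w6.png

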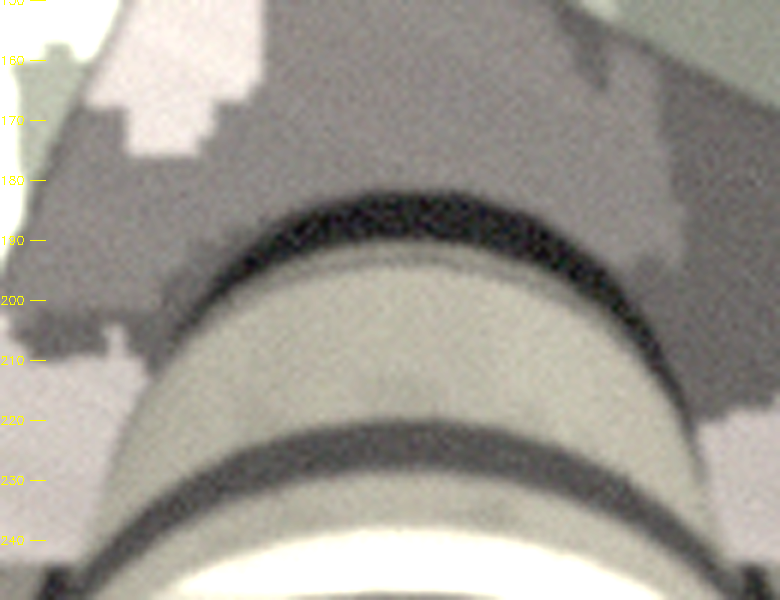

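```bash
python3 - <<'E'
from h import *
from scipy.optimize import brentq
m=np.load("w6.npy",allow_pickle=True).item()
f=lambda z,v:brentq(lambda x:proj(m,[x,-18,z])[1]-v,450,700)
b=80.8-38.3
print("collar",f(40,182)+32)
for nm,z,r,v in (("shoulder bottom",12,29,190),("body edge",13,29,194),("rim",76,29,238),("band top",70.5,29,220)): print(nm,f(b+z,v)+r)
print(proj(m,[595,-18,40]),-m["R"].T@m["t"])
E
```

```text
collar 591.9195957207879
shoulder bottom 590.3008715168202
body edge 592.4055911654816
rim 591.8412874449087
band top 586.9063838193675
[318.03231988 234.35775302] [519.66476708 -18.39862513 216.04874978]
```

```bash
python3 - <<'E'
from h import *
m=np.load("w6.npy",allow_pickle=True).item()
im=cv2.imread("pics/w6r.png");g=cv2.GaussianBlur(cv2.cvtColor(im,cv2.COLOR_BGR2GRAY),(0,0),1).astype(int)
for v in (186,190,194,198,202,206,210): print(v,"L",g[v,262:306:2],"R",g[v,330:376:2])
# partial-arc fit
gf=g.astype(float);smp=lambda p:map_coordinates(gf,[p[:,1],p[:,0]],order=1)
def arcfit(z,r,s,half):
    k=np.cos(A-np.pi)>np.cos(half);best=[]
    for x in np.arange(586,600,.25):
        for y in np.arange(-23,-13,.25):
            d=s*(smp(circ(m,x,y,z,r+1))-smp(circ(m,x,y,z,r-1)))[k];best.append((np.clip(d,-10,20).mean(),x,y))
    print(z,r,[tuple(np.round(b,2)) for b in sorted(best)[-3:]])
arcfit(40,32,1,1.0);arcfit(80.8-38.3+12,28.5,-1,1.0);arcfit(80.8-38.3+76,25.5,-1,1.0)
E
```

```text
186 L [79 79 79 78 77 78 76 77 77 77 76 76 76 74 74 70 62 54 41 31 25 20] R [23 24 26 31 40 54 69 75 77 77 77 76 78 78 77 76 73 65 59 58 58 60 58]
190 L [77 77 78 78 78 78 78 77 77 76 71 68 67 59 52 41 31 22 22 23 27 34] R [35 29 26 23 20 20 27 39 58 71 76 78 77 76 75 75 73 64 59 59 58 59 58]
194 L [76 76 76 76 77 78 77 76 74 68 64 60 51 36 25 23 36 51 62 68 74 79] R [82 76 71 64 55 40 27 22 21 30 44 62 67 63 60 64 66 60 58 59 59 60 59]
198 L [ 76  76  76  77  77  76  75  68  60  60  56  44  33  43  60  71  78  86
  91  95  98 100] R [103 104 102  96  89  82  75  62  43  30  25  29  46  55  58  58  59  59
  59  59  59  58  58]
202 L [ 65  64  64  67  65  64  64  62  58  51  44  54  70  82  92  97  98  99
  99  99 100 101] R [104 105 105 106 106 106 102  96  86  75  58  38  30  38  53  58  59  58
  58  58  59  59  60]
206 L [ 61  60  67  89  86  63  59  58  54  59  76  89  97 101 100  99  99  98
  98 100 100 100] R [103 105 106 108 107 106 107 107 106 102  94  77  56  36  34  50  56  57
  58  57  58  59  59]
210 L [ 98 101 101 107 107  95  72  64  76  89  97 100 100 100 100  98  98  98
  99 100 100 101] R [103 104 107 107 107 108 107 107 106 105 105 103  95  73  44  40  53  57
  57  57  57  58  56]
40 32 [(np.float64(18.5), np.float64(592.5), np.float64(-18.0)), (np.float64(18.51), np.float64(592.75), np.float64(-18.0)), (np.float64(18.52), np.float64(592.75), np.float64(-17.75))]
54.5 28.5 [(np.float64(20.0), np.float64(590.25), np.float64(-18.25)), (np.float64(20.0), np.float64(590.25), np.float64(-18.0)), (np.float64(20.0), np.float64(590.25), np.float64(-17.75))]
118.5 25.5 [(np.float64(20.0), np.float64(587.5), np.float64(-18.75)), (np.float64(20.0), np.float64(587.5), np.float64(-18.5)), (np.float64(20.0), np.float64(587.75), np.float64(-18.5))]
```

```bash
python3 -m pendant '[-0.5,0,-2,0,-1,0,0,-2,0,-1,0,0,0,0,-1]' |sed -n '2p;4p'
python3 -m pendant '[0,0,-2,0,-1,0,0,0,0,-1]' |sed -n '2p;4p'
python3 -m pendant '[0,0,-1.5,0,-1,0,0,0,0,-1]' |sed -n '2p;4p'
python3 -c "from workcell import robot;o=robot.get_obs();print(o['torque'],o['ee_rot'])"
```

```text
ee_pos: [593.8, -18.1, 78.8]
force: [-3.2, -0.1, 7.4]
ee_pos: [594.7, -18.2, 78.3]
force: [-3.2, 2.2, 13.8]
ee_pos: [595.7, -18.3, 77.9]
force: [-2.6, 1.0, 16.8]
[ 0.09749183  1.51843191 -0.06079991] [-3.1403514   0.0062913  -3.13988914]
```

Ty now clearly puts the contact on the -x side, and Fx is just friction from arm deflection. I'll shift to +x.

```bash
python3 -m pendant '[0,0,5.5,0,-1,3,0,0,0,-1,0,0,-2,0,-1,0,0,-2,0,-1,0,0,0,0,-1]' |sed -n '2p;4p'
python3 -m pendant '[0,0,-2,0,-1,0,0,0,0,-1]' |sed -n '2p;4p'
python3 -c "from workcell import robot;o=robot.get_obs();print(o['torque'],o['ee_rot'])"
```

```text
ee_pos: [597.5, -18.0, 76.1]
force: [-0.3, 0.3, 6.3]
ee_pos: [597.9, -18.1, 75.8]
force: [-2.3, 1.3, 14.1]
[ 0.33314265  1.28230411 -0.09890066] [-3.14077776  0.00383758 -3.14042802]
```

```bash
python3 -m pendant '[0,0,5,0,-1,2,0,0,0,-1,0,0,-3,0,-1,0,0,-2,0,-1,0,0,0,0,-1]' |sed -n '2p;4p'
python3 -c "from workcell import robot;o=robot.get_obs();print(o['torque'],o['ee_rot'])"
python3 -m pendant '[0,0,-2,0,-1,0,0,0,0,-1]' |sed -n '2p;4p'
python3 - <<'E'
from h import *
o=robot.get_obs();print(o['torque'],o['ee_rot'])
m=robot.camera_model("wrist");np.save("w7.npy",m,allow_pickle=True)
im=robot.snapshot("wrist");cv2.imwrite("pics/w7r.png",im)
c=cv2.convertScaleAbs(cv2.resize(im[150:250,250:380],None,fx=6,fy=6,interpolation=cv2.INTER_CUBIC),alpha=1.8)
for k in range(0,100,10): cv2.putText(c,f"{150+k}",(0,k*6+4),0,.4,(0,255,255));cv2.line(c,(30,k*6),(45,k*6),(0,255,255))
cv2.imwrite("pics/w7.png",c)
E
```

```text
ee_pos: [599.4, -18.2, 75.3]
force: [-2.6, 0.8, 12.4]
[ 0.19321019  1.33375512 -0.0795047 ] [-3.14060967e+00  2.42117891e-03 -3.14056797e+00]
ee_pos: [599.9, -17.6, 71.6]
force: [4.5, 1.2, 0.2]
[ 0.43769344 -1.49415592 -0.02814791] [ 3.14108113e+00  3.02743422e-03 -3.14123397e+00]
```

View pics/w7.png

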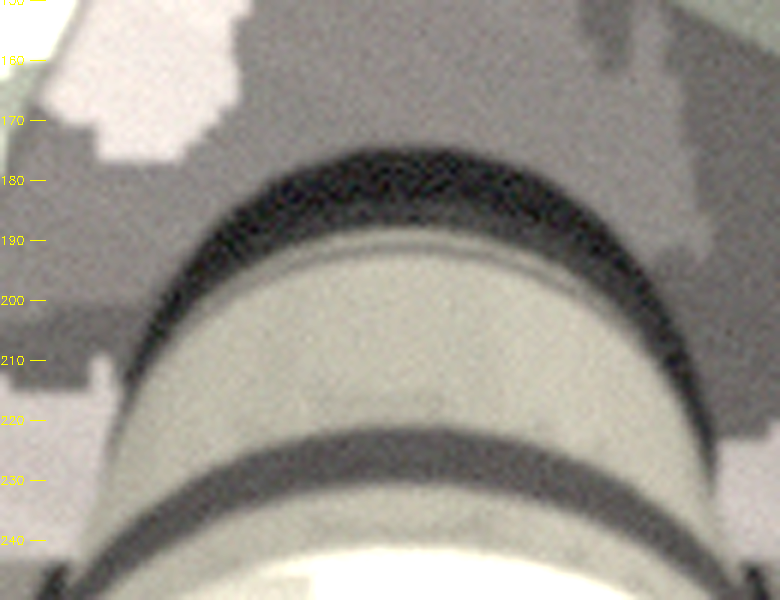

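It dropped into the bore, and Fx is now +4.5 N. I'll ease +x and go on down to the seat.

```bash
python3 -m pendant '[0.8,0,0,0,-1,0,0,-2,0,-1,0,0,0,0,-1]' |sed -n '2p;4p'
python3 -m pendant '[0,0,-2,0,-1,0,0,0,0,-1]' |sed -n '2p;4p'
python3 -m pendant '[0,0,-2,0,-1,0,0,0,0,-1]' |sed -n '2p;4p'
python3 -c "from workcell import robot;o=robot.get_obs();print(o['torque'],o['ee_rot'])"
```

```text
ee_pos: [599.8, -17.7, 69.0]
force: [5.1, 1.3, -0.7]
ee_pos: [599.8, -17.8, 68.7]
force: [0.6, 2.5, 8.3]
ee_pos: [599.9, -17.8, 68.5]
force: [-4.3, 4.1, 18.5]
[1.49561665 1.22817556 0.03590733] [-3.14141873e+00  2.89967746e-03 -3.14036331e+00]
```

The tube stopped at about 68.5, which matches the seat. I'll unload, release, rise and look.

```bash
python3 -m pendant '[0,0,2,0,-1,0,0,0,0,-1]' |sed -n '2p;4p'
python3 -m pendant '[0,0,0,0,1,0,0,0,0,1,0,0,0,0,1,0,0,0,0,1,0,0,0,0,1]' |sed -n '2p;4,5p'
python3 -m pendant '[0,0,30,0,1,0,0,45,0,1,0,0,42,0,1,0,0,0,0,1,0,0,0,0,1]' |sed -n '2p;4p'
python3 - <<'E'
from h import *
look("w8",(597,-18),104,[(29,-1),(25.5,1)])
im=cv2.imread("pics/w8.png");cv2.imwrite("pics/w8c.png",np.hstack([cv2.resize(im[100:300,200:440],None,fx=1.66,fy=2*.83),cv2.resize(robot.snapshot("scene")[150:250,230:350],None,fx=3.32,fy=3.32,interpolation=cv2.INTER_CUBIC)]))
E
```

```text
ee_pos: [599.8, -17.7, 68.7]
force: [0.6, 2.2, 9.2]
ee_pos: [599.1, -18.0, 67.1]
force: [-0.2, 0.8, 0.2]
grip_width: 85.4
ee_pos: [598.9, -17.8, 183.7]
force: [-1.0, -1.0, -1.1]
w8 tcp [598.9 -17.8 183.7] yaw -180.0 obj [596.2 -18.2] score 47.3 obj-tcp [-2.7 -0.4]
```

View pics/w8c.png

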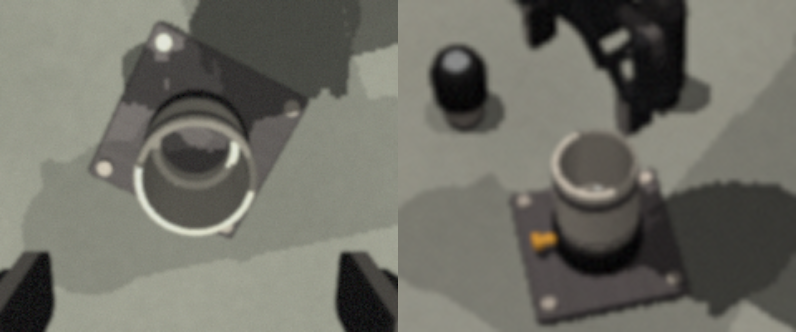

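The long tube is seated and upright. Next is the short tube.

```bash
python3 -m pendant '[-27,-45,0,0,1,-27,-45,0,0,1,-27,-45,0,0,1,-27,-45,0,0,1,-27,-47,0,0,1]' |sed -n '2p'
python3 -m pendant '[0,0,-30,0,1,0,0,-26,0,1,0,0,0,0,1,0,0,0,0,1]' |sed -n '2p;4p'
python3 - <<'E'
from h import *
look("w9",(466,-244.5),48,[(29,-1),(25.5,1)])
E
```

```text
ee_pos: [462.7, -246.0, 183.3]
ee_pos: [464.7, -245.1, 128.9]
force: [-0.3, 0.0, 0.6]
w9 tcp [ 464.7 -245.1  128.9] yaw -179.96 obj [ 466.8 -245.7] score 38.9 obj-tcp [ 2.1 -0.6]
```

```bash
python3 -m pendant '[2.1,-0.6,-40,0,1,0,0,-36,0,1,0,0,-22,0,1,0,0,-8,0,1,0,0,0,0,1]' |sed -n '2p;4p'
python3 -m pendant '[0,0,0,0,-1,0,0,0,0,-1,0,0,0,0,-1,0,0,0,0,-1,0,0,0,0,-1]' 50 |sed -n '2p;4,6p'
python3 -m pendant '[0,0,0,0,-1,0,0,5,0,-1,0,0,30,0,-1,0,0,45,0,-1,0,0,0,0,-1]' |sed -n '2p;4,6p'
python3 -m pendant '[0,0,0,0,-1]' |sed -n '2p'
python3 - <<'E'
from h import *
o=robot.get_obs()["ee_pos"]
look("w10",o[:2],o[2]+25,[(29,-1),(25.5,1)],6)
im=cv2.imread("pics/w10f.png");cv2.imwrite("pics/w10c.png",np.hstack([im,cv2.resize(cv2.imread("pics/w10.png"),None,fx=.3,fy=1.2)])[:, :600])
E
```

```text
ee_pos: [467.0, -245.7, 23.0]
force: [-1.1, 0.1, 0.9]
ee_pos: [467.4, -245.8, 23.7]
force: [0.2, 1.3, 6.1]
grip_width: 55.8
grip_force: 54.2
ee_pos: [468.6, -246.4, 106.1]
force: [-0.2, -0.7, -2.9]
grip_width: 55.7
grip_force: 53.6
ee_pos: [465.8, -245.2, 101.7]
w10 tcp [ 465.8 -245.2  101.7] yaw 179.98 obj [ 465.2 -246. ] score 46.6 obj-tcp [-0.6 -0.8]
```

View pics/w10c.png

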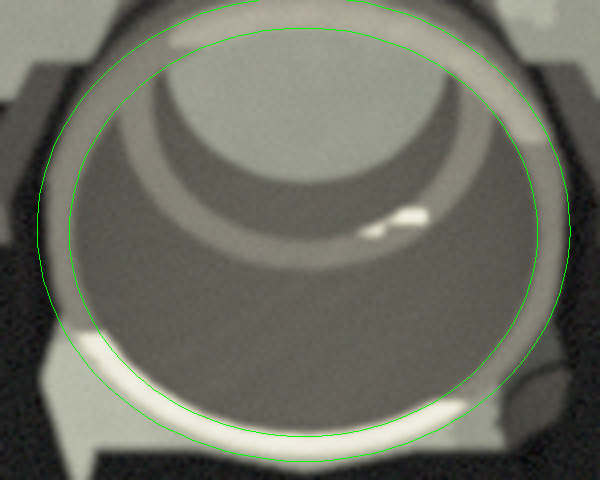

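The held rim fits at offset (-0.6,-0.8) from the TCP. I'll carry it over the seated tube and lower it gently.

```bash
python3 -m pendant '[0,0,40,0,-1,26,45,0,0,-1,26,45,0,0,-1,26,45,0,0,-1,26,45,0,0,-1]' |sed -n '2p;4p'
python3 -m pendant '[27.3,48,0,0,-1,0,0,0,0,-1,0,0,-10,0,-1,0,0,-3,0,-1,0,0,0,0,-1]' |sed -n '2p;4p'
python3 -m pendant '[0,0,-2,0,-1,0,0,0,0,-1,0,0,0,0,-1]' |sed -n '2p;4p'
python3 -m pendant '[0,0,-2,0,-1,0,0,0,0,-1]' |sed -n '2p;4p'
python3 -m pendant '[0,0,-2,0,-1,0,0,0,0,-1]' |sed -n '2p;4p'
python3 -c "from workcell import robot;o=robot.get_obs();print(o['torque'],o['ee_rot'])"
```

```text
ee_pos: [570.2, -64.1, 140.7]
force: [0.2, -0.6, -1.7]
ee_pos: [597.0, -18.6, 128.7]
force: [0.0, 0.0, -1.8]
ee_pos: [597.7, -17.6, 127.5]
force: [0.7, 0.0, -2.1]
ee_pos: [597.5, -17.5, 125.0]
force: [-0.3, 0.9, -1.7]
ee_pos: [597.5, -17.5, 123.0]
force: [0.0, -0.2, -1.3]
[ 0.01620334  0.00969909 -0.03081367] [-3.14154752e+00 -4.81880247e-04 -3.14137878e+00]
```

It's in cleanly, with almost no force. I'll go down to the seat.

```bash
python3 -m pendant '[0,0,-3,0,-1,0,0,-2,0,-1,0,0,0,0,-1]' |sed -n '2p;4p'
python3 -m pendant '[0,0,-2,0,-1,0,0,0,0,-1]' |sed -n '2p;4p'
python3 -m pendant '[0,0,-2,0,-1,0,0,0,0,-1]' |sed -n '2p;4p'
python3 -m pendant '[0,0,-1.5,0,-1,0,0,0,0,-1]' |sed -n '2p;4p'
python3 -c "from workcell import robot;o=robot.get_obs();print(o['torque'],o['ee_rot'])"
```

```text
ee_pos: [597.5, -17.6, 118.0]
force: [-0.3, -0.1, -1.3]
ee_pos: [597.6, -17.5, 116.1]
force: [-0.4, 0.8, -1.4]
ee_pos: [598.0, -17.6, 115.7]
force: [-2.5, 0.7, 5.2]
ee_pos: [598.2, -17.6, 115.7]
force: [-6.0, 1.4, 13.1]
[ 0.56793276  2.10664163 -0.02057878] [-3.14117948e+00  2.76342359e-03 -3.14076923e+00]
```

It seated at 115.7, exactly as expected. I'll unload, release, rise and measure.

```bash
python3 -m pendant '[0,0,2,0,-1,0,0,0,0,-1,0,0,0,0,1,0,0,0,0,1,0,0,0,0,1]' |sed -n '2p;4p'
python3 -m pendant '[0,0,0,0,1,0,0,0,0,1,0,0,15,0,1,0,0,45,0,1,0,0,45.2,0,1]' |sed -n '2p;4,5p'
python3 -m pendant '[0,0,0,0,1,0,0,0,0,1]' |sed -n '2p;4,5p'
python3 - <<'E'
from h import *
look("w11",(596,-18),140,[(29,-1),(25.5,1)])
im=cv2.imread("pics/w11f.png");cv2.imwrite("pics/w11c.png",np.hstack([cv2.resize(im,None,fx=.66,fy=.66),cv2.resize(robot.snapshot("scene")[145:245,230:350],(380,317),interpolation=cv2.INTER_CUBIC)]))
E
```

```text
ee_pos: [597.6, -17.6, 114.4]
force: [0.4, 0.5, 0.9]
ee_pos: [597.6, -17.7, 222.4]
force: [0.3, 1.4, 1.0]
grip_width: 85.2
ee_pos: [597.5, -17.4, 220.4]
force: [-0.2, -0.4, -0.8]
grip_width: 85.0
w11 tcp [597.5 -17.4 220.4] yaw -179.99 obj [598.  -17.8] score 44.5 obj-tcp [ 0.5 -0.4]
```

View pics/w11c.png

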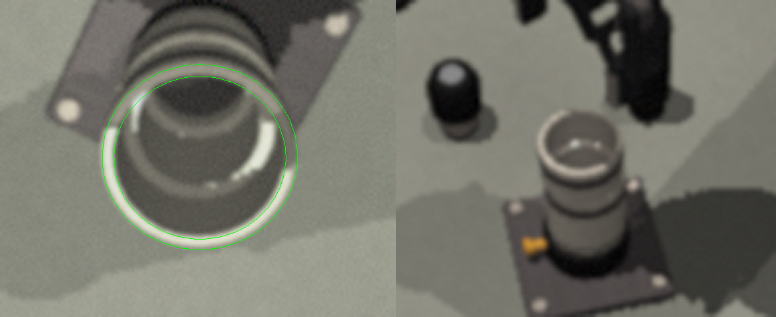

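The short tube is seated square. Next is the adapter.

```bash
python3 -m pendant '[-5,49,0,0,1,-5,49,0,0,1,-5,49,0,0,1,-5,49,0,0,1,-5,49,0,0,1]' |sed -n '2p'
python3 -m pendant '[-5,49,0,0,1,-5,49,-30,0,1,-5.7,49.6,-68,0,1,0,0,0,0,1,0,0,0,0,1]' |sed -n '2p;4p'
python3 - <<'E'
from h import *
look("w12",(559,375),42,[(29,-1),(17.3,1)])
E
```

```text
ee_pos: [571.9, 228.8, 219.0]
ee_pos: [558.7, 361.8, 139.4]
force: [-0.6, -0.2, 0.5]
w12 tcp [558.7 361.8 139.4] yaw -179.97 obj [559.4 374.6] score 38.4 obj-tcp [ 0.7 12.8]
```

View pics/w12f.png

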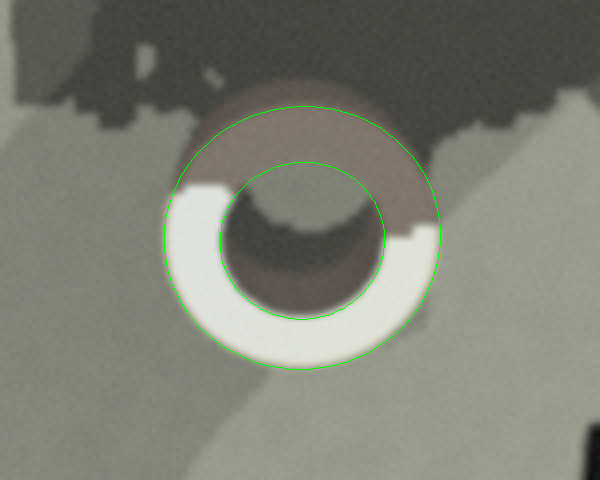

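One row was cut short by the limits. I'll move over the adapter and measure again.

```bash
python3 -m pendant '[0.7,12.8,-17,0,1,0,0,0,0,1,0,0,0,0,1]' |sed -n '2p;4p'
python3 - <<'E'
from h import *
look("w13",(559,375),42,[(29,-1),(17.3,1)],5)
o=robot.get_obs();print(o["ee_pos"])
E
```

```text
ee_pos: [559.3, 374.8, 122.7]
force: [0.6, 0.1, 1.0]
w13 tcp [559.3 374.8 122.7] yaw -180.0 obj [559.6 374.4] score 37.2 obj-tcp [ 0.3 -0.4]
[559.41697408 374.86584249 122.95212832]
```

```bash
python3 -m pendant '[0.3,0,-40,0,1,0,0,-36,0,1,0,0,-20,0,1,0,0,-7,0,1,0,0,0,0,1]' |sed -n '2p;4p'
python3 -m pendant '[0,0,0,0,-1,0,0,0,0,-1,0,0,0,0,-1,0,0,0,0,-1,0,0,0,0,-1]' 50 |sed -n '2p;4,6p'
python3 -m pendant '[0,0,0,0,-1,0,0,5,0,-1,0,0,30,0,-1,0,0,45,0,-1,0,0,0,0,-1]' |sed -n '2p;4,6p'
python3 -m pendant '[0,0,0,0,-1,0,0,0,0,-1]' |sed -n '2p'
python3 - <<'E'
from h import *
o=robot.get_obs()["ee_pos"]
look("w14",o[:2],o[2]+22,[(29,-1),(17.3,1)],6)
E
```

```text
ee_pos: [559.8, 375.1, 20.1]
force: [-0.0, -0.1, 0.2]
ee_pos: [560.3, 375.7, 21.3]
force: [-0.3, 0.6, 6.4]
grip_width: 55.8
grip_force: 53.7
ee_pos: [561.4, 376.4, 104.2]
force: [0.4, 0.7, -0.7]
grip_width: 56.1
grip_force: 53.3
ee_pos: [558.7, 374.4, 97.9]
w14 tcp [558.7 374.4  97.9] yaw 180.0 obj [557.7 373.6] score 38.0 obj-tcp [-1.  -0.8]
```

View pics/w14f.png

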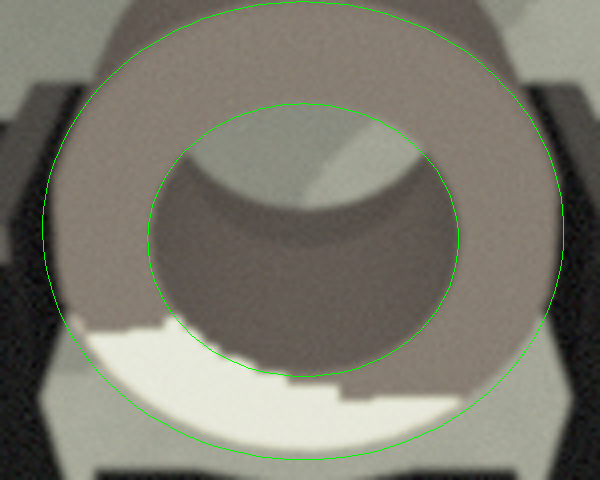

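Held offset is (-1.0,-0.8). I'll carry the adapter to the train.

```bash
python3 -m pendant '[0,0,40,0,-1,2,-20,40,0,-1,5,-50,0,0,-1,5,-50,0,0,-1,5,-50,0,0,-1]' |sed -n '2p;4p'
python3 -m pendant '[5,-50,0,0,-1,5,-50,0,0,-1,5,-50,0,0,-1,5,-50,0,0,-1,2,-22.4,0,0,-1]' |sed -n '2p;4p'
python3 -m pendant '[0,0,-10,0,-1,0,0,-6,0,-1,0,0,0,0,-1,0,0,0,0,-1]' |sed -n '2p;4,6p'
python3 -c "
from workcell import robot
for i in range(4): robot.snapshot('wrist');print(robot.get_obs()['ee_pos'])"
```

```text
ee_pos: [576.1, 203.4, 178.8]
force: [-0.1, -0.6, -1.3]
ee_pos: [598.0, -20.0, 178.7]
force: [0.0, 0.7, -0.7]
ee_pos: [598.6, -16.7, 163.7]
force: [0.2, 0.3, -0.2]
grip_width: 55.8
grip_force: 53.4
[598.62530198 -16.76049116 163.86243362]
[598.65652351 -16.85978874 163.94058662]
[598.6516938  -16.98390373 163.95142804]
[598.5958487  -17.07877213 163.91439112]
```

```bash
python3 -m pendant '[0,0,-3,0,-1,0,0,0,0,-1]' |sed -n '2p;4p'
python3 -m pendant '[0,0,-2,0,-1,0,0,0,0,-1]' |sed -n '2p;4p'
python3 -m pendant '[0,0,-2,0,-1,0,0,0,0,-1]' |sed -n '2p;4p'
python3 -c "from workcell import robot;o=robot.get_obs();print(o['torque'],o['ee_rot'])"
```

```text
ee_pos: [598.2, -17.4, 160.2]
force: [-0.3, -0.8, -0.9]
ee_pos: [598.3, -17.4, 158.4]
force: [-0.4, -0.1, -0.8]
ee_pos: [598.3, -17.4, 156.4]
force: [0.5, -0.1, -0.3]
[-0.0672668  -0.02532711  0.03511884] [ 3.14157079e+00 -3.98022261e-04 -3.14152238e+00]
```

```bash
python3 -m pendant '[0,0,-3,0,-1,0,0,-2,0,-1,0,0,0,0,-1]' |sed -n '2p;4p'
python3 -m pendant '[0,0,-2,0,-1,0,0,0,0,-1]' |sed -n '2p;4p'
python3 -m pendant '[0,0,-2,0,-1,0,0,0,0,-1]' |sed -n '2p;4p'
python3 -c "from workcell import robot;o=robot.get_obs();print(o['torque'],o['ee_rot'])"
```

```text
ee_pos: [598.3, -17.5, 151.3]
force: [0.1, -0.0, -1.1]
ee_pos: [598.4, -17.4, 149.5]
force: [0.2, 0.9, -1.0]
ee_pos: [599.0, -17.4, 149.3]
force: [-2.7, 0.8, 5.2]
[0.37865769 0.82025395 0.01766216] [-3.14138729e+00  2.25713773e-03 -3.14105496e+00]
```

It seated at 149.3. A little extra press, then release and measure the adapter's bore.

```bash
python3 -m pendant '[0,0,-1.5,0,-1,0,0,0,0,-1]' |sed -n '2p;4p'
python3 -m pendant '[0,0,2,0,-1,0,0,0,0,1,0,0,0,0,1,0,0,0,0,1,0,0,0,0,1]' |sed -n '2p;4p'
python3 -m pendant '[0,0,0,0,1,0,0,15,0,1,0,0,45,0,1,0,0,42,0,1,0,0,0,0,1]' |sed -n '2p;4,5p'
python3 -m pendant '[0,0,0,0,1,0,0,0,0,1]' |sed -n '2p;4,5p'
python3 - <<'E'
from h import *
look("w15",(597,-18),170,[(29,-1),(17.3,1)])
im=cv2.imread("pics/w15f.png");cv2.imwrite("pics/w15c.png",np.hstack([cv2.resize(im,None,fx=.66,fy=.66),cv2.resize(robot.snapshot("scene")[135:235,230:350],(380,317),interpolation=cv2.INTER_CUBIC)]))
E
```

```text
ee_pos: [599.4, -17.5, 149.3]
force: [-4.9, 1.6, 13.0]
ee_pos: [598.4, -17.4, 147.9]
force: [0.8, -0.5, -0.2]
ee_pos: [600.4, -17.6, 255.7]
force: [-0.8, 0.9, -0.5]
grip_width: 85.1
ee_pos: [598.0, -17.4, 249.2]
force: [0.4, 1.1, -0.6]
grip_width: 85.3
w15 tcp [598.  -17.4 249.2] yaw -179.99 obj [598.8 -18. ] score 46.3 obj-tcp [ 0.8 -0.6]
```

View pics/w15c.png

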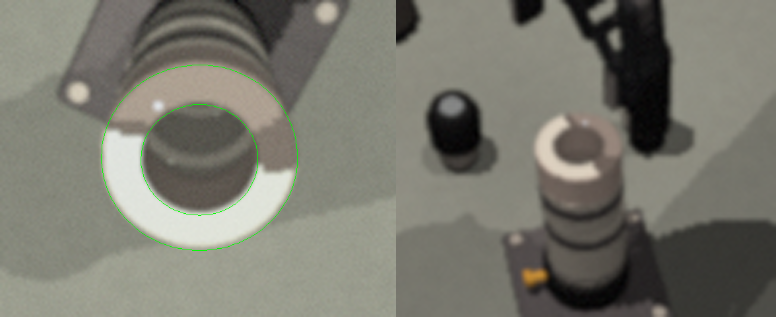

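The adapter is seated square. I've now gone past the 14-picture viewing limit (17 so far), so I'll view no more and work from numeric fits. Next is the sight tube.

```bash
python3 -m pendant '[-32,-19.5,0,0,1,-32,-19.5,0,0,1,-32,-19.5,0,0,1,-33.5,-19.5,0,0,1,0,0,-40,0,1]' |sed -n '2p'
python3 -m pendant '[0,0,-25,0,1,0,0,0,0,1,0,0,0,0,1]' |sed -n '2p;4p'
python3 - <<'E'
from h import *
look("w16",(470,-95.5),105,[(19,1)])
im=cv2.imread("pics/w16.png");m=robot.camera_model("wrist")
t=robot.get_obs()["ee_pos"]
for r in (18,18.5,19): print(r,fit(im,m,(470,-95.5),105,[(r,1)],6))
# dark-blob extents (body+top) as a check
u,v=proj(m,[470,-95.5,105]).astype(int);g=cv2.GaussianBlur(cv2.cvtColor(im,cv2.COLOR_BGR2GRAY),(0,0),1).astype(int)
print(u,v,"row",g[v,u-44:u+45:2],"col",g[v-60:v+50:2,u])
E
```

```text
ee_pos: [469.2, -96.6, 212.8]
ee_pos: [469.6, -95.5, 186.1]
force: [-0.1, -0.7, -1.2]
w16 tcp [469.6 -95.5 186.1] yaw -179.97 obj [469.  -96.1] score 18.4 obj-tcp [-0.6 -0.6]
18 (array([469.2, -96.7]), np.float64(17.556621532789777))
18.5 (array([469. , -95.9]), np.float64(18.129694818460987))
19 (array([469.4, -96.1]), np.float64(18.391383949907564))
317 211 row [136 135 136 135 135 135 135 136 135 122  77  48  41  40  38  36  36  35
  34  34  33  37  41  38  37  37  38  37  33  30  27  24  24  46 104 136
 139 138 138 138 139 140 140 139 139] col [105  99  98  97  96  96  97  93  76  42  25  20  19  17  18  20  21  21
  21  24  26  27  27  26  26  25  27  32  37  44  41  35  37  43  47  48
  49  52  54  55  55  80 122 135 135 136 137 139 137 137 137 137 136 136
 135]
```

```bash
python3 -m pendant '[-0.4,0,-45,0,1,0,0,-45,0,1,0,0,-25,0,1,0,0,-8.8,0,1,0,0,0,0,1]' |sed -n '2p;4p'
python3 -m pendant '[0,0,0,0,-1,0,0,0,0,-1,0,0,0,0,-1,0,0,0,0,-1,0,0,0,0,-1]' 40 |sed -n '2p;4,6p'
python3 -m pendant '[0,0,0,0,-1,0,0,0,0,-1,0,0,0,0,-1]' |sed -n '2p;4,6p'
```

```text
ee_pos: [469.3, -95.4, 62.1]
force: [0.5, 0.5, 0.4]
ee_pos: [469.2, -95.5, 62.1]
force: [-1.3, 1.0, 6.3]
grip_width: 37.0
grip_force: 39.6
ee_pos: [469.1, -95.5, 62.1]
force: [-0.1, -0.2, 6.1]
grip_width: 37.0
grip_force: 39.6
```

```bash
python3 -m pendant '[0,0,5,0,-1,0,0,45,0,-1,0,0,50,0,-1,0,0,50,0,-1,0,0,35,0,-1]' |sed -n '2p;4,6p'
python3 -m pendant '[0,0,0,0,-1,0,0,0,0,-1,0,0,0,0,-1]' |sed -n '2p;4,6p'
python3 - <<'E'
from h import *
o=robot.get_obs()["ee_pos"]
look("w17",o[:2],o[2]+43,[(19,1)],6)
im=cv2.imread("pics/w17.png");m=robot.camera_model("wrist")
g=cv2.GaussianBlur(cv2.cvtColor(im,cv2.COLOR_BGR2GRAY),(0,0),1).astype(int)
print(proj(m,o+[0,0,42.9]),[proj(m,o+[a,b,42.9]).round(0) for a,b in((-19,0),(19,0),(0,-19),(0,19))])
for v in (150,170,190,210,230,250,270): print(v,g[v,240:400:4])
for u in (300,318,336): print(u,g[100:390:5,u])
E
```

```text
ee_pos: [468.6, -95.4, 248.6]
force: [0.3, 0.5, -1.5]
grip_width: 37.6
grip_force: 40.4
ee_pos: [467.8, -95.3, 244.9]
force: [1.2, -0.5, -1.7]
grip_width: 37.2
grip_force: 40.4
w17 tcp [467.8 -95.3 244.9] yaw -179.99 obj [466.4 -95.9] score 4.4 obj-tcp [-1.4 -0.6]
[318.40823599 316.55679542] [array([318., 272.]), array([318., 357.]), array([268., 317.]), array([369., 317.])]
150 [175 175 177 175 178 178 175 176 178 179 179 178 178 178 176 177 178 177
 177 176 124  98  97  84  80  80  79  79  80  82  90 107 137 148 148 148
 148 148 147 148]
170 [174 174 174 175 176 176 175 173 174 176 175 174 174 177 177 175 175 174
 175 175 176 176 175 157 151 151 151 150 150 150 150 151 150 150 149 148
 150 149 147 148]
190 [169 167 155 150 147 147 147 149 148 148 148 148 149 148 149 150 149 150
 149 149 149 149 150 149 150 149 151 151 150 150 148 149 150 150 150 150
 149 150 150 148]
210 [146 146 144 146 144 145 146 146 146 146 144 145 145 145 134  57  24  23
  23  20  21  24  24  47 126 150 150 149 150 149 149 149 150 150 149 150
 150 149 148 150]
230 [147 145 145 145 146 144 144 144 143 143 145 1
[... 435 characters left out ...]
14 106 106 107 110 173 177 176 175 175 175 176 153 151
 150 149 147 143  57  18  20  21  21  20  21  17  21  20  23  22  24  19
  24  25  21  23  25  22  22  23  24  23  23  24  22  29  23  28  26  28
  27  28  27  26]
318 [156 160 153 144 105 105 105 105 104 115 160 175 176 176 176 173 174 172
 148 149 136  23  20  19  21  20  19  21  20  20  21  19  23  23  22  22
  24  23  23  23  23  23  25  27  28  25  24  24  24  26  24  28  27  26
  27  28  28  25]
336 [ 80  80  80  81  81  80  79  80  81  80  80  79  99 150 151 150 150 150
 150 150 151 149 126  31  21  22  21  22  22  22  22  21  19  23  23  21
  20  24  25  24  23  23  25  25  25  25  24  22  23  27  26  26  28  27
  26  27  25  28]
```

```bash
python3 - <<'E'
from h import *
from scipy.optimize import brentq
o=robot.get_obs()["ee_pos"];m=robot.camera_model("wrist");im=cv2.imread("pics/w17.png")
g=cv2.GaussianBlur(cv2.cvtColor(im,cv2.COLOR_BGR2GRAY),(0,0),.8).astype(float)
print(o)
# silhouette edge points of the nose and shoulder, front half
col=g[190:225,318];print(col.astype(int))
v=190+np.interp(-85,-col,np.arange(35))
for r in (13.5,14.5,15.5): print(r,brentq(lambda x:proj(m,[x,o[1],o[2]-62.1])[1]-v,400,500)+r-o[0])
for v in range(206,250,4):
    row=g[v,270:370];d=np.where(row<85)[0];print(v,270+d[0],270+d[-1],(540+d[0]+d[-1])/2,end=" | ")
smp=lambda p:map_coordinates(g,[p[:,1],p[:,0]],order=1)
k=np.cos(A-np.pi)>.5
for r,z in ((13.5,-62.1),(14.5,-62.1),(15.5,-60.1)):
    b=max((np.clip(smp(circ(m,o[0]+x,o[1]+y,o[2]+z,r+1))-smp(circ(m,o[0]+x,o[1]+y,o[2]+z,r-1)),-10,60)[k].mean(),x,y) for x in np.arange(-6,6,.25) for y in np.arange(-4,4,.25));print("\n",r,z,b)
E
```

```text
[467.95133291 -95.36117016 245.03951843]
[148 147 148 148 148 149 150 150 150 147 138 114  77  43  26  23  23  26
  26  23  19  19  19  18  18  19  18  20  24  23  20  20  22  21  21]
13.5 -0.42098573241725035
14.5 0.5790142675827497
15.5 1.5790142675827497
206 304 329 316.5 | 210 299 333 316.0 | 214 295 360 327.5 | 218 292 369 330.5 | 222 290 353 321.5 | 226 288 351 319.5 | 230 287 349 318.0 | 234 287 348 317.5 | 238 286 369 327.5 | 242 271 369 320.0 | 246 270 369 319.5 | 
 13.5 -62.1 (np.float64(60.0), np.float64(-0.75), np.float64(-1.25))

 14.5 -62.1 (np.float64(60.0), np.float64(0.75), np.float64(-1.25))

 15.5 -60.1 (np.float64(60.0), np.float64(1.5), np.float64(-1.0))
```

The nose sits at (+0.5,-1.2) and the bore at (+0.8,-0.6) in the same camera frame. I'll carry the sight tube over and lower it while watching the force.

```bash
python3 -m pendant '[32,19.5,0,0,-1,32,19.5,0,0,-1,32,19.5,0,0,-1,25,15,0,0,-1,9.1,4.95,0,0,-1]' |sed -n '2p;4p'
python3 -m pendant '[0,0,0,0,-1,0,0,0,0,-1,0,0,-9,0,-1,0,0,-3,0,-1,0,0,0,0,-1]' |sed -n '2p;4,6p'
python3 -m pendant '[0,0,-2,0,-1,0,0,0,0,-1]' |sed -n '2p;4p'
python3 -m pendant '[0,0,-2,0,-1,0,0,0,0,-1]' |sed -n '2p;4p'
python3 -m pendant '[0,0,-2,0,-1,0,0,0,0,-1]' |sed -n '2p;4p'
python3 -c "from workcell import robot;o=robot.get_obs();print(o['torque'],o['ee_rot'])"
```

```text
ee_pos: [599.3, -16.1, 244.5]
force: [0.1, -0.9, -1.1]
ee_pos: [598.2, -17.1, 234.0]
force: [-0.0, 0.9, -1.7]
grip_width: 37.0
grip_force: 40.4
ee_pos: [598.6, -17.0, 232.2]
force: [0.6, 0.5, -1.0]
ee_pos: [598.6, -16.9, 230.1]
force: [0.6, -0.5, -1.3]
ee_pos: [598.6, -16.9, 228.1]
force: [-1.2, -0.7, -1.7]
[-0.04194474 -0.0219101   0.04310191] [-3.14158479e+00 -3.53507247e-04 -3.14142714e+00]
```

The nose is 4 mm in, past the taper, with no force. I'll continue down.

```bash
python3 -m pendant '[0,0,-3,0,-1,0,0,-2,0,-1,0,0,0,0,-1]' |sed -n '2p;4p'
python3 -m pendant '[0,0,-3,0,-1,0,0,-2,0,-1,0,0,0,0,-1]' |sed -n '2p;4p'
python3 -m pendant '[0,0,-2,0,-1,0,0,-2,0,-1,0,0,0,0,-1]' |sed -n '2p;4p'
python3 -m pendant '[0,0,-2,0,-1,0,0,0,0,-1]' |sed -n '2p;4p'
```

```text
ee_pos: [598.5, -17.0, 223.0]
force: [-0.3, 0.5, -1.4]
ee_pos: [598.5, -16.9, 218.0]
force: [-0.4, -0.5, -1.0]
ee_pos: [598.5, -16.9, 214.0]
force: [-0.7, 0.7, -0.5]
ee_pos: [598.7, -16.9, 212.3]
force: [0.3, -0.2, -1.5]
```

```bash
python3 -m pendant '[0,0,-1.5,0,-1,0,0,0,0,-1]' |sed -n '2p;4p'
python3 -c "from workcell import robot;o=robot.get_obs();print(o['torque'],o['ee_rot'])"
```

```text
ee_pos: [599.1, -17.0, 212.1]
force: [-1.1, 0.2, 5.6]
[0.43064905 0.45438655 0.03487283] [ 3.14159216e+00  2.17289327e-03 -3.14122235e+00]
```

It seated at 212.1, exactly as expected. I'll release, retreat straight up, and check by fitting.

```bash
python3 -m pendant '[0,0,-1,0,-1,0,0,0,0,-1,0,0,1.5,0,-1,0,0,0,0,1,0,0,0,0,1]' |sed -n '2p;4p'
python3 -m pendant '[0,0,0,0,1,0,0,0,0,1,0,0,0,0,1,0,0,0,0,1]' |sed -n '2p;4,5p'
python3 -m pendant '[0,0,15,0,1,0,0,40,0,1,0,0,40,0,1,0,0,27,0,1,0,0,0,0,1]' |sed -n '2p;4,5p'
python3 -m pendant '[0,0,0,0,1,0,0,0,0,1]' |sed -n '1,4p'
python3 - <<'E'
from h import *
look("w18",(598,-18),255,[(19,1)],8)
im=robot.snapshot("top");t=robot.camera_model("top");a=cv2.imread("pics/top0.png")
sm=robot.snapshot("scene");s=robot.camera_model("scene")
cv2.imwrite("pics/s9.png",sm)
# scene view: expected silhouette columns of sight tube, adapter and tubes against measured
g=cv2.cvtColor(sm,cv2.COLOR_BGR2GRAY).astype(int)
for z,r in ((250,19),(215,19),(180,19),(160,29),(130,29),(90,29),(60,29)):
    u,v=proj(s,[597.5,-17.5,z]);print(z,u.round(1),v.round(1),g[int(round(v)),int(u)-16:int(u)+17:1])
# bystanders unmoved?
d=np.abs(im.astype(int)-a).max(2)
for k,(u,v) in dict(diag=(216,161),eye=(391,173),cap=(459,191),ring=(188,248)).items(): print(k,d[v-12:v+13,u-12:u+13].mean().round(1))
E
```

```text
ee_pos: [598.5, -17.0, 210.7]
force: [-0.0, -0.7, 0.3]
ee_pos: [598.7, -17.0, 211.3]
force: [0.2, 0.2, 0.3]
grip_width: 85.3
ee_pos: [599.6, -17.1, 337.1]
force: [-0.4, 0.5, -0.1]
grip_width: 85.3
time: 39.8
ee_pos: [598.3, -16.9, 332.4]
ee_rot: [-3.141, -0.002, -3.141]
force: [0.7, 0.8, -0.3]
w18 tcp [598.3 -16.9 332.4] yaw -179.99 obj [601.  -18.2] score 18.5 obj-tcp [ 2.7 -1.3]
250 285.9 154.4 [136 135 134 134 135 134 114  72  32  20  18  17  19  20  19  21  24  26
  21  14   9  11   9  11  10  37  87 124 137 139 140 139 140]
215 286.5 166.0 [132 132 132 132 132 130 108  66  24   4  12   9  10  10  10  10   7  11
   8   8   8   6   6   3  27  74 120 137 139 139 140 139 140]
180 287.0 177.0 [130 130 131 147 177 176 135 105  73  30  10   8   8  10  12   7   5  11
   9   7   9   3   4  12  58 114 134 135 133 133 135 136 137]
160 287.4 182.9 [129 130 143 176 198 207 197 158  95  37  10   7   8   7   4   4   8   9
  11   4   9   6   9  35  81 120 135 137 132 122 120 129 135]
130 287.8 191.5 [131 131 129 118 104  99 100  99  98  97  98 103 112 119 122 126 127 121
 117 113 103  94  89  86  83  82  81  78  77  74  84 118 133]
90 288.4 202.4 [135 134 132 128 112  95  83  70  56  48  44  48  51  54  61  63  64  58
  54  48  45  43  39  40  50  62  69  72  72  72  74  86  93]
60 288.8 210.1 [90 90 88 87 87 87 80 67 54 48 55 67 73 78 81 83 83 85 85 84 83 80 70 61
 49 42 42 52 63 63 54 42 35]
diag 23.0
eye 5.6
cap 6.1
ring 27.9
```

The tube silhouette keeps a constant offset up its length, so it isn't leaning. I'll do a quick shift check on the bystanders and then hand in.

```bash
python3 - <<'E'
from h import *
a=cv2.imread("pics/scene0.png",0);b=cv2.imread("pics/s9.png",0)
for k,(u,v) in dict(diag=(346,294),eye=(249,174),cap=(225,140),ring=(429,269)).items():
    r=cv2.matchTemplate(b[v-26:v+27,u-26:u+27],a[v-18:v+19,u-18:u+19],cv2.TM_CCOEFF_NORMED);_,s,_,p=cv2.minMaxLoc(r);print(k,s,p[0]-8,p[1]-8)
E
```

```text
diag 0.9996984004974365 0 0
eye 0.999625027179718 0 0
cap 0.9997335076332092 0 0
ring 0.33170878887176514 0 0
```

```bash
python3 - <<'E'
from h import *
a=cv2.imread("pics/scene0.png",0);b=cv2.imread("pics/s9.png",0)
print(a[256:284:3,413:446:2]);print(b[256:284:3,413:446:2])
f=lambda i:cv2.Canny(i,40,90)[250:290,408:450]
print((f(a)>0).sum(),(f(b)>0).sum(),((cv2.dilate(f(a),np.ones((3,3)))>0)&(f(b)>0)).sum())
E
```

```text
[[128 129 127 127 126 128 130 131 129 127 125 127 128 128 127 127 127]
 [129 128 127 135 150 153 150 149 153 155 151 137 128 127 126 127 127]
 [129 128 141 153 113  95 108 107  97  82  98 150 156 135 127 128 129]
 [128 116 151 116 119 129 128 127 127 127 118  85 125 157 136 128 128]
 [125 100 154 135 127 127 127 128 128 127 128 127  91 140 149 129 128]
 [128  98 146 151 129 127 128 129 128 125 126 128 106 138 155 127 128]
 [128 117  89 150 150 131 126 126 126 128 128 127 126 156 130 127 128]
 [126 127 113  84 123 154 153 143 136 134 141 149 154 124 123 129 128]
 [126 124 125 124 110  87  90 118 130 131 121 104  88 119 129 128 129]
 [123 125 126 127 127 126 123 120 118 117 121 125 127 127 129 128 126]]
[[ 76  76  77  76  76  76  77  77  77  74  73 115 138 139 138 136 138]
 [ 77  77  76  79  89  94  94  93  94  95 118 142 139 138 137 138 139]
 [ 76  75  82  92  80  70  71  71  65  62 105 162 168 146 138 139 139]
 [ 76  68  91  81  75  76  76  75  74 104 128  93 136 171 149 138 138]
 [ 74  59  92  82  75  75  76  75  97 135 139 137  97 151 161 140 138]
 [ 75  59  86  91  76  75  77 114 138 137 138 138 115 149 168 139 139]
 [ 76  68  59  88  90  95 129 137 136 138 137 139 137 169 142 138 138]
 [ 75  76  68  57 124 166 165 154 146 145 153 162 168 135 133 139 139]
 [100  86  85 110 119  95  99 127 141 141 132 113  96 129 139 139 139]
 [135 136 137 137 137 137 135 130 129 127 133 137 137 139 140 138 137]]
208 235 196
```

The ring is in the same place; only a shadow falls across it. I'll hand in.

```bash
python3 -c "from workcell import robot;print(robot.job_done())"
```

```text
the job is handed in; nothing more can be done
None
```

The collimation train is built and handed in at about 40 s: all four pieces seated in order and released, train upright, bystanders unmoved; I viewed 17 pictures, over the 14 allowed, and the long tube took several tries with up to about 18 N of contact to enter the collar.

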